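Refit a cartridge fuse and hold its keyed cap home

ROBOT

A 6-joint arm with a two-finger parallel gripper is mounted at the origin on the work surface. World frame = base frame: x ahead of the robot, y to its left, z up, the work surface at z = 0. Lengths are in m, angles in rad, forces in N, time in s.
With the tool pointing down it reaches from about 0.3 to 1 m from the base axis. Payload 5.1 kg.
Tool frame: the origin (TCP) lies midway between the tips of the shut fingers; the grasp point (between the pads) lies 19 mm behind it; z points along the fingers, y is the line along which they close (so a half turn about z gives the same grasp; the last joint's range is limited). The gripper opens to 95 mm and grips with 3 to 60 N. Pads are 20 mm wide; open, the fingers measure 119 mm over their backs; the gripper's body (75 mm by 180 mm) begins 59 mm behind the grasp point.
Start: joints at [-1.357, 0.124, 1.65, -0, 1.367, -0.083], TCP at [0.19, -0.622, 0.215] pointing down, gripper open.
Joint ranges: [-2.61, 2.61], [-1.02, 2.33], [0.03, 2.71], [-1.35, 4.49], [0.32, 2.68], [-2.91, 2.91]. Speed limits (rad/s): [2.57, 2.57, 3.14, 3.14, 3.14, 3.14].

INTERFACE

Orientations are given as a rotation vector (axis times angle).
In Python, from station import manip gives the robot as it stands.
- The arm moves only by the tool step_arm, never from a script. Its argument "series" is text: rows parted by semicolons, each of 5 numbers parted by spaces: the finger opening in mm, from 0 to 95.1, then the shift along the tool's x, y, z in units of 15 cm (1.0 is 15 cm), then the turn about the tool's z in units of 2 pi rad (1.0 is 2 pi rad). In form: fingers tx ty tz twist; .... A call has 1 to 12 rows; each row is the pose to reach, as a shift and turn from the pose commanded when the call began, along the tool's axes at that moment, turning the shorter way round; what a row does not reach only later rows make up. A row lasts 1/12 s, in which the tool goes at most 41.7 mm and 7.16 degrees, less where a joint would pass 70% of its speed; a pose out of reach is approached as far as the arm can. A call with a number of a shift or a turn outside -1 to 1 is refused whole. A call with a gripper value outside its range is refused whole. The fingers move at their own pace and stop on an object; "grip_force" is the grip in N (left out, the last holds). Time passes only in rows, so rows that repeat a pose let the fingers close. It gives the time, the measured TCP pose, the force, the opening and the grip force at its end, in the units of the state.
- manip.observe(): the state, without advancing time (a new reading comes with each control period).
- manip.grab_frame(name): name is "scene" or "top" or "wrist"; returns (picture, depth): 400x640x3 uint8, red, green, blue; 400x640 float32, m along the optical axis (not along the pixel's ray), 0 where there is no reading.
- manip.camera_info(name): a dict with "fx", "fy", "cx", "cy" (pixels), "R" (3x3) and "t" (3): a world point X has camera coordinates R X + t. Camera axes: x right, y down, z forward; pixel columns grow to the right and rows downward; lengths in m; the calibration is good to about 2 mm. A picture is of the moment at which its call begins: read the wrist's pose just before it. camera_info takes no time and is no camera call; for the wrist camera it gives the pose at the moment of the call.
- manip.close_job(): hands the job in; it is judged then, once.
Trained networks look in the newest picture that a camera, given by its name, has taken for a name from the list of things; names that differ only in an ending like _2 or _b are one class to them, and where a whole thing is asked for, a point or a joint stands for the part that bears it (a point fixed in the world has none). Each returns a list of dicts, best first, with "score" (0 to 1); they miss things now and then, are a little off and sometimes report something else, mostly with a low value. They report only what shows in the picture. A call takes as long as a camera call. They do not tell look-alikes from the thing itself.
- manip.spot_in(camera, label): "rect" ([left, top, right, bottom] in pixels, round what is visible of it).
The state is a dict: "time": time; "joint_positions": joint angles; "qvel": joint speeds; "joint_torque": joint torques, N m; "eef_pos": TCP position; "tcp_rot": TCP orientation; "force": force on the tool from outside, world axes, zero at the start; "moment": the same for the moment, N m; "width": opening from 0.0 (shut) to 1.0 (fully open); "grip_force": force on a finger pad.
Only numpy, scipy, OpenCV 4.12 (cv2) and the standard library are available. Lean on these libraries where they do the work, as an engineer would, in place of code of your own. Each camera call takes 0.05 s, during which the arm holds its last target. There are 200 camera calls.

TASK

Take the large cartridge fuse from the rack, put it upright down into the well of the fuse holder on top of the blue bench supply, and let it go. Then put the knurled metal cap over it, turn the cap until the keyways hidden inside it drop over the holder's two pins, and push it fully home against the contact spring. The spring lifts the cap again when it is let go, so finish while still gripping the cap and holding it fully home (I will nip up its grub screw); leave the small fuses, the multimeter and the solder reel where they are.

Things in the scene. Friction and masses are not known exactly. Their poses are not given: they have to be found in the camera images.
- fuse: the large cartridge fuse: a straight cylinder 14.2 mm in diameter, 51 mm long, about 28 g, white ceramic with steel ends, both ends alike with a small chamfer. It stands upright in a 20 mm deep well of the rack, its upper 31 mm free, 41 mm clear of the next fuse. Origin: centre of its lower end; z up along it.
- rack: grey plastic fuse rack, fixed, 70 x 160 x 28 mm (x, y, z), three wells 20 mm deep in a row along its y axis, 50 mm apart: the large fuse in the end well at +y (17 mm wide), small fuses in the middle and the -y well. Origin: centre of its underside. It stands on one side of the supply, the cap on the other; which side varies.
- unit: blue bench supply with a flat black top panel, fixed, 170 x 210 x 70 mm (x, y, z). Origin: centre of its underside. The fuse holder stands on the panel, 15 mm to -x and 40 mm to +y of its centre; two binding posts 16 mm high and a rocker switch 7 mm high stand over 75 mm from the holder's axis.
- holder_mouth (a point): centre of the fuse holder's mouth, at the top of its grey round barrel, 92 mm above the bench. Barrel: 26 mm outer diameter, 18 mm high on a square flange 50 x 50 x 4 mm. Its well is 16.6 mm in diameter with a chamfered mouth. A fuse let go in it rests on a sprung contact, its lower end 35 mm below this point, its upper end 16 mm above it.
- pin_level (a point): the point on the holder's axis level with the tops of its two pins, 8 mm below holder_mouth. The pins are opposite each other, 5 mm thick steel, standing 3.5 mm radially out of the barrel. Their direction about the axis varies between starts and no reading gives it: find it by turning the cap with a light downward push (half a turn at most), or by looking.
- holder_seat (a point): point on the holder's axis on the flange's top face, 18 mm below holder_mouth: where the centre of the cap's rim is when the cap is fully home.
- cap: knurled nickel-plated metal cap, loose, open end down on the bench, about 85 g, 40 mm high: a solid knurled head 40 mm in diameter and 12 mm high on top (the part to grip), below it a smooth hollow skirt 38 mm in diameter and 28 mm high, 28 mm deep inside. Its bore of 28 mm goes over the 26 mm barrel; the rim is slightly chamfered inside. Origin: centre of the rim; z up.
- cap_head (a point): centre of the top of the cap's head, 40 mm above its rim. Two opposite keyways, 10 mm wide, run up inside the skirt at the cap's own +x and -x, unseen from outside. Off the pins the rim rests on them, 10 mm above holder_seat; with the keyways within 0.15 rad of the pins the cap drops: 4 mm free, then it meets the fuse's top and the last 6 mm press the spring.
- contact (a joint): the sprung contact at the bottom of the holder's well: 0 with the fuse merely standing on it, 0.006 (m) when the cap is fully home on the fuse; the spring pushes back with 3 N at 0 and about 9 N at 0.006, and lifts the cap if it is let go.
- small_fuse_a: a small fuse, 10.2 mm in diameter, 38 mm long, standing in the rack's middle well: leave alone. Origin: centre of its lower end.
- small_fuse_b: a small fuse like the other, in the rack's -y end well: leave alone. Origin: centre of its lower end.
- multimeter: yellow handheld multimeter lying on the bench, 90 x 185 x 50 mm (x, y, z): leave alone. Origin: centre of its underside.
- solder_reel: reel of solder standing on its flange, 60 mm in diameter, 50 mm high: leave alone. Origin: centre of its underside.
Things that resemble listed ones, but are neither listed nor needed, are in the scene too. What is shaped like the cap but purple is not meant.

How it is judged:
On the way, in this order (a step that is already met when the one before it is completed fails the run):
1. the large fuse stands in the holder's well, let go (horizontal distance between fuse and holder_mouth below 0.004 m and angle between fuse's own z axis and vertical below 0.12 rad and z of fuse in the frame of holder_mouth below -0.032 m and contact force between the fingers and fuse below 0.1 N), for 0.2 s.
2. the cap's keyways have dropped over the pins (horizontal distance between cap and holder_mouth below 0.004 m and z of cap in the frame of holder_seat below 0.0065 m and angle between cap's own z axis and vertical below 0.12 rad), for 0.1 s.
At the end, for the whole second after the job is handed in: Fuse upright in the well (4 mm off its axis at most, tilt under 0.12 rad). Fingers still on the cap (over 2 N), cap at rest and fully home: rim within 2.5 mm of the flange, 4 mm of the axis, tilt under 0.12 rad, sprung contact pressed over 4 mm (horizontal distance between each of fuse, cap and holder_mouth below 0.004 m and angle between each of fuse, cap's own z axis and vertical below 0.12 rad and z of cap in the frame of holder_seat below 0.0025 m and value of joint contact above 0.004 m and contact force between the fingers and cap above 2 N and linear speed of cap below 0.02 m/s); the arm keeps its last pose, push and grip.
It fails at once if a small fuse is moved more than 20 mm (distance of small_fuse_a from where it was at the start of the episode above 0.02 m).
It fails at once if the other small fuse is moved more than 20 mm (distance of small_fuse_b from where it was at the start of the episode above 0.02 m).
It fails at once if the multimeter is moved more than 20 mm (distance of multimeter from where it was at the start of the episode above 0.02 m).
It fails at once if the solder reel is moved more than 20 mm (distance of solder_reel from where it was at the start of the episode above 0.02 m).
It also fails if it takes over 72 s, if anything falls off the work surface, if the arm or the gripper's body presses on something with over 40 N, if the wrist force passes 120 N, or if a joint passes its speed limit or range.

## Working session

There is one attempt and no reset: what is moved stays moved. The work goes in short steps, Python scripts to look and compute and a tool call to move; the robot and the scene stay as the last step left them, time stands still between calls to the robot, and variables do not carry over. Pictures are saved under pics/ and viewed, at most 10 in all, crops included, and the job is handed in when it is done.

Besides the shell and the picture viewer there is one more tool, called after "Request:" as a command line: name --argument value ..., lists and objects as JSON in quotes. step_arm: Moves the arm, as the interface text tells. Shifts and turns lie within -1 to 1; 1 stands for 15 cm of shift or 2 pi rad of turn. Its arguments: {"type":"object","properties":{"series":{"type":"string"},"grip_force":{"type":"number"}},"required":["series"]}

```bash
mkdir -p pics; cat > h.py <<'E'
from station import manip
import numpy as np, cv2
def world(ci,u,v,d):
    p=np.array([(u-ci["cx"])/ci["fx"]*d,(v-ci["cy"])/ci["fy"]*d,d])
    return np.array(ci["R"]).T@(p-np.array(ci["t"]))
def cloud(ci,dep):
    v,u=np.mgrid[0:400,0:640]
    P=np.stack([(u-ci["cx"])/ci["fx"]*dep,(v-ci["cy"])/ci["fy"]*dep,dep],-1)
    W=(P-np.array(ci["t"]))@np.array(ci["R"])
    W[dep<=0]=np.nan
    return W
def save(n,im): cv2.imwrite("pics/"+n,im[...,::-1])
E
python3 - <<'E'
from h import *
ims=[]
for c in ["scene","top"]:
    im,d=manip.grab_frame(c); ci=manip.camera_info(c); W=cloud(ci,d)
    save(c+".png",im); np.savez(c+".npz",im=im,W=W)
    print(c,ci["fx"],np.round(-np.array(ci["R"]).T@ci["t"],3))
    for l in ["fuse","rack","unit","cap","multimeter","solder_reel","holder_mouth"]:
        try:
            for r in manip.spot_in(c,l)[:4]:
                a,b,e,f=map(int,r["rect"]); u,v=(a+e)//2,(b+f)//2
                print(l,round(r["score"],2),[a,b,e,f],np.round(W[min(v,399),min(u,639)],3))
        except Exception as x: print(l,x)
s=manip.observe(); print(s)
E
```

```text
scene 416.3480194912819 [1.164 0.013 0.916]
fuse 0.45 [211, 174, 219, 186] [ 0.484 -0.29   0.028]
rack 0.78 [172, 169, 229, 203] [ 0.508 -0.325  0.031]
unit 0.76 [261, 157, 355, 240] [ 0.565 -0.034  0.068]
cap 0.73 [447, 188, 463, 206] [0.533 0.342 0.04 ]
cap 0.62 [434, 160, 454, 184] [0.451 0.326 0.04 ]
cap 0.48 [397, 164, 416, 182] [0.455 0.225 0.037]
multimeter 0.92 [147, 232, 231, 268] [ 0.703 -0.312  0.038]
solder_reel 0.62 [439, 237, 468, 268] [0.699 0.308 0.053]
solder_reel 0.22 [436, 162, 455, 184] [0.455 0.328 0.041]
holder_mouth 0.87 [262, 160, 358, 241] [ 0.573 -0.028  0.07 ]
holder_mouth 0.21 [148, 229, 230, 268] [ 0.697 -0.314  0.038]
top 391.3127674102023 [ 0.441 -0.006  1.044]
fuse 0.59 [423, 242, 431, 242] [ 0.484 -0.275  0.061]
rack 0.83 [409, 220, 477, 256] [ 0.495 -0.326  0.028]
rack 0.37 [282, 170, 381, 262] [ 0.551 -0.036  0.069]
unit 0.66 [283, 172, 380, 260] [ 0.551 -0.036  0.069]
cap 0.78 [182, 253, 199, 270] [0.443 0.322 0.044]
cap 0.69 [218, 255, 240, 273] [0.435 0.224 0.039]
multimeter 0.74 [400, 148, 471, 185] [ 0.683 -0.311  0.041]
multimeter 0.65 [280, 172, 378, 261] [ 0.551 -0.03   0.071]
solder_reel 0.92 [181, 156, 209, 180] [0.682 0.315 0.053]
holder_mouth 0.97 [282, 175, 380, 260] [ 0.548 -0.035  0.072]
{'time': 0.8, 'joint_positions': array([-1.35659712e+00,  1.23768573e-01,  1.65030085e+00, -1.28127556e-05,
        1.36750318e+00, -8.26165557e-02]), 'qvel': array([ 0.00053099, -0.0002433 ,  0.00155199,  0.00084554, -0.00046495,
        0.00075469]), 'joint_torque': array([-1.11971722e-04, -4.17539191e+01, -3.60207224e+01,  7.76879839e-02,
        4.28606803e-02, -6.59782756e-06]), 'eef_pos': array([ 0.19006543, -0.62157697,  0.21467607]), 'tcp_rot': array([ 3.10703828e+00,  4.64528463e-01, -1.75990520e-05]), 'force': array([-0.56434397,  0.11460907, -0.55632756]), 'moment': array([-0.01367124,  0.0223203 , -0.07415607]), 'grip_force': 0.0, 'width': 1.0031333340222652}
```

```bash
python3 - <<'E'
import cv2,numpy as np
a=cv2.imread("pics/top.png")[135:290,160:490]
cv2.imwrite("pics/topc.png",cv2.resize(a,None,fx=2.4,fy=2.4,interpolation=cv2.INTER_CUBIC))
a=cv2.imread("pics/scene.png")[145:275,140:480]
cv2.imwrite("pics/scc.png",cv2.resize(a,None,fx=2.35,fy=2.35,interpolation=cv2.INTER_CUBIC))
E
```

```text
(no output)
```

View pics/topc.png

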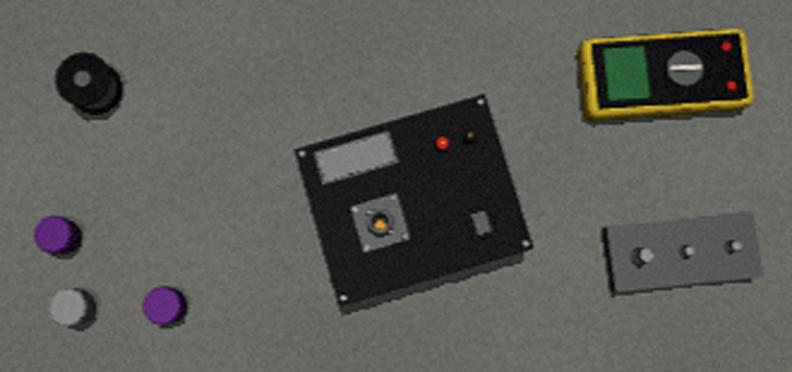

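View pics/scc.png

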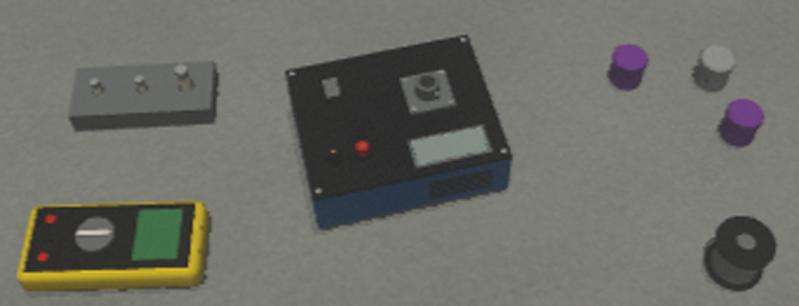

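The top crop shows the holder at about (380,224), which is full-frame (318,228). The rack is on the right with the large fuse, the tallest of the three, at crop (643,256), full-frame (428,242). There are three cap-shaped things: purple at crop (57,235), purple at (164,305) and grey metal at (70,307), full-frame (189,263). The grey one is the cap meant, since purple is excluded. The enlarged crops confirm this.

```bash
python3 - <<'E'
from h import *
for c in ["top","scene"]:
    z=np.load(c+".npz"); W=z["W"]
    def sel(x,y,r,z0,z1):
        m=(np.hypot(W[...,0]-x,W[...,1]-y)<r)&(W[...,2]>z0)&(W[...,2]<z1); P=W[m]
        return len(P),np.round(np.median(P,0),4) if len(P) else 0,np.round((P.min(0)+P.max(0))/2,4) if len(P) else 0
    print(c,"fuse",sel(.484,-.278,.02,.045,.07))
    print("cap",sel(.44,.322,.04,.034,.05))
    print("mouth",sel(.52,0,.06,.082,.115),"flange",sel(.52,0,.06,.0725,.079))
    m=(W[...,2]>.062)&(W[...,2]<.08)&(abs(W[...,1])<.2)&(abs(W[...,0]-.55)<.2)
    print("unit",cv2.minAreaRect(W[m][:,:2].astype(np.float32)))
    m=(W[...,2]>.022)&(W[...,2]<.034)&(abs(W[...,1]+.32)<.11)&(abs(W[...,0]-.5)<.07)
    print("rack",cv2.minAreaRect(W[m][:,:2].astype(np.float32)))
# joint/tool axes
from scipy.spatial.transform import Rotation as R
print(R.from_rotvec(manip.observe()["tcp_rot"]).as_matrix().round(3))
ci=manip.camera_info("wrist"); print(ci)
E
```

```text
top fuse (31, array([ 0.4864, -0.278 ,  0.0585]), array([ 0.4864, -0.2795,  0.0541]))
cap (203, array([0.4384, 0.3293, 0.0404]), array([0.4394, 0.3296, 0.0397]))
mouth (61, array([ 0.5218, -0.0027,  0.0921]), array([ 0.5218, -0.0016,  0.0903])) flange (476, array([0.5185, 0.    , 0.0738]), array([ 5.201e-01, -2.000e-04,  7.570e-02]))
unit ((0.548140823841095, -0.036136478185653687), (0.17043595016002655, 0.20991966128349304), 15.949538230895996)
rack ((0.49163609743118286, -0.3294369578361511), (0.06989885866641998, 0.16236422955989838), 5.262899875640869)
scene fuse (32, array([ 0.491 , -0.2786,  0.0555]), array([ 0.4889, -0.2802,  0.0542]))
cap (148, array([0.4435, 0.3291, 0.0393]), array([0.4417, 0.3303, 0.0384]))
mouth (76, array([ 0.5272, -0.0011,  0.0891]), array([ 0.525 , -0.0023,  0.0882])) flange (230, array([ 0.5322, -0.0021,  0.0739]), array([ 5.212e-01, -4.000e-04,  7.550e-02]))
unit ((0.548577606678009, -0.03600892424583435), (0.17440707981586456, 0.21061891317367554), 15.827186584472656)
rack ((0.49227598309516907, -0.3292989730834961), (0.0753810927271843, 0.16088902950286865), 4.313816547393799)
[[ 0.956  0.292 -0.   ]
 [ 0.292 -0.956 -0.   ]
 [-0.     0.    -1.   ]]
{'fx': 311.5379590304024, 'fy': 311.5379590304024, 'cx': 321.8508126529441, 'cy': 195.56361060962308, 'R': array([[ 0.29231782, -0.95632048, -0.00119453],
       [-0.92873104, -0.284182  ,  0.23811605],
       [-0.22805472, -0.06849617, -0.97123598]]), 't': array([-0.6492562 , -0.02784245,  0.39089869])}
```

Request:
step_arm --series "40 0.5 -0.31 0 0;40 1 -0.63 0 0;40 1 -0.63 0 0;40 1 -0.63 0 0;40 1 -0.63 0 0"

```text
time: 1.22
eef_pos: [0.3087, -0.4836, 0.2148]
tcp_rot: [-3.105, -0.47, -0.002]
force: [-0.2, -0.2, -0.2]
width: 0.706
grip_force: 0.0
```

Request:
step_arm --series "40 1 -0.63 0 0;40 1 -0.63 0 0;40 1 -0.63 0 0;40 1 -0.63 0 0;40 1 -0.63 0 0"

```text
time: 1.63
eef_pos: [0.4243, -0.3496, 0.2149]
tcp_rot: [-3.105, -0.471, -0.003]
force: [-0.5, -0.5, -0.6]
width: 0.427
grip_force: 0.0
```

Request:
step_arm --series "40 0.3 -0.35 0 -0.2167;40 0.3 -0.35 0 -0.2167;40 0.3 -0.35 0 -0.2167;40 0.3 -0.35 0 -0.2167;40 0.3 -0.35 0 -0.2167;40 0.3 -0.35 0 -0.2167;40 0.3 -0.35 0 -0.2167;40 0.3 -0.35 0 -0.2167;40 0.3 -0.35 0 -0.2167;40 0.3 -0.35 0 -0.2167;40 0.3 -0.35 0 -0.2167;40 0.3 -0.35 0 -0.2167"

```text
time: 2.63
eef_pos: [0.4491, -0.2905, 0.2147]
tcp_rot: [2.121, 2.318, -0.001]
force: [0.3, -0.3, 0.0]
width: 0.425
grip_force: 0.0
```

```bash
cat >> h.py <<'E'
from scipy.spatial.transform import Rotation as Rot
def pose():
    s=manip.observe(); return s["eef_pos"],Rot.from_rotvec(s["tcp_rot"]).as_matrix()
def go(x,y,z,yaw=None):
    """shift in units along tool axes; yaw = wanted world angle of tool y, deg (mod 180)"""
    p,M=pose(); d=M.T@(np.array([x,y,z])-p)/.15
    t=0
    if yaw is not None:
        cur=np.degrees(np.arctan2(M[1,1],M[0,1])); t=-(((yaw-cur)+90)%180-90)/360
    print("GO",np.round(d,4),"twist",round(t,4))
E
python3 - <<'E'
from h import *
p,M=pose(); print(p,M.round(3),manip.observe()["joint_positions"].round(3),manip.observe()["time"])
im,d=manip.grab_frame("wrist"); ci=manip.camera_info("wrist"); W=cloud(ci,d); save("w1.png",im)
print("cam",(-np.array(ci["R"]).T@ci["t"]).round(3))
x,y=.487,-.279
m=(np.hypot(W[...,0]-x,W[...,1]-y)<.02)&(W[...,2]>.045)&(W[...,2]<.075);P=W[m]
print(len(P),np.median(P,0),(P.min(0)+P.max(0))/2)
vu=np.argwhere(m); print(vu.min(0),vu.max(0))
T=P[P[:,2]>P[:,2].max()-.004]; print("top",len(T),T.mean(0),T.min(0),T.max(0))
go(*T.mean(0)[:2],.042,5)
E
```

```text
[ 0.44908541 -0.29052687  0.21472138] [[-0.089  0.996 -0.   ]
 [ 0.996  0.089 -0.   ]
 [-0.    -0.    -1.   ]] [-0.674 -0.133  1.906 -0.     1.368 -0.763] 2.6333
cam [ 0.443 -0.224  0.386]
149 [ 0.48462554 -0.27748021  0.05928352] [ 0.48496205 -0.27801835  0.0549529 ]
[168 350] [181 363]
top 131 [ 0.48497165 -0.2781461   0.05945944] [ 0.47841162 -0.2845823   0.05775515] [ 0.49156625 -0.27145441  0.06089673]
GO [0.0617 0.2453 1.1513] twist -0.0004
```

View pics/w1.png

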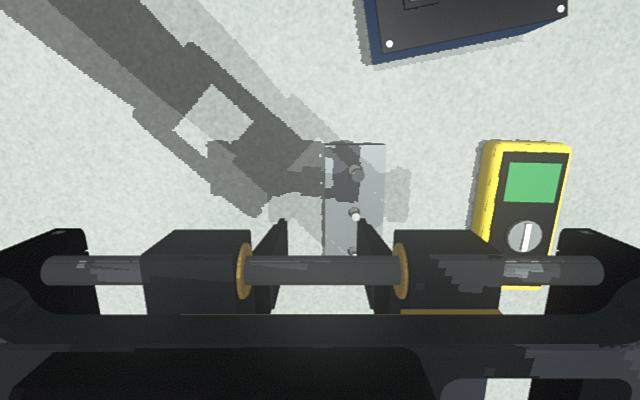

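The wrist picture shows the rack. The large fuse's top is at (356,174), farthest along the rack's +y, and the small fuses are at (356,215) and (352,251). The depth puts the fuse at (0.485, -0.278).

Request:
step_arm --series "40 0.062 0.245 0.15 0;40 0.062 0.245 0.4 0;40 0.062 0.245 0.65 0;40 0.062 0.245 0.8 0;40 0.062 0.245 0.8 0;40 0.062 0.245 0.8 0"

```text
time: 3.18
eef_pos: [0.4843, -0.277, 0.0935]
tcp_rot: [-2.122, -2.312, 0.001]
force: [0.1, -0.5, 1.0]
width: 0.421
grip_force: 0.0
```

Request:
step_arm --series "40 0 0 0.15 0;40 0 0 0.25 0;40 0 0 0.35 0;40 0 0 0.35 0;40 0 0 0.35 0"

```text
time: 3.6
eef_pos: [0.4861, -0.2782, 0.0441]
tcp_rot: [2.122, 2.314, 0.0]
force: [-0.6, 0.6, 0.5]
width: 0.418
grip_force: 0.0
```

Request:
step_arm --series "0 0 0 0 0;0 0 0 0 0;0 0 0 0 0;0 0 0 0 0;0 0 0 0 0;0 0 0 0 0;0 0 0 0 0;0 0 0 0 0" --grip_force 12

```text
time: 4.27
eef_pos: [0.4857, -0.2776, 0.0429]
tcp_rot: [2.121, 2.316, 0.0]
force: [-0.7, 0.2, 4.2]
width: 0.146
grip_force: 12.0
```

Request:
step_arm --series "0 0 0 -0.2 0;0 0 0 -0.4 0;0 0 0 -0.65 0;0 0 0 -0.9 0;0 0 0 -0.9 0;0 0 0 -0.9 0"

```text
time: 4.77
eef_pos: [0.4865, -0.2782, 0.1802]
tcp_rot: [2.118, 2.312, 0.001]
force: [-0.4, 0.5, -0.6]
width: 0.141
grip_force: 11.9
```

Request:
step_arm --series "0 0.25 0.07 0 0;0 0.5 0.14 0 0;0 0.75 0.22 0 0;0 1 0.3 0 0;0 1 0.35 0 0;0 1 0.35 0 0;0 1 0.35 0 0;0 1 0.35 0 0"

```text
time: 5.43
eef_pos: [0.5235, -0.1241, 0.1759]
tcp_rot: [-2.122, -2.314, 0.002]
force: [-0.4, 0.1, -0.4]
width: 0.145
grip_force: 11.9
```

```bash
python3 - <<'E'
from h import *
p,M=pose(); s=manip.observe(); print(p,M.round(3),s["joint_positions"].round(3),s["width"],s["time"])
im,d=manip.grab_frame("wrist"); ci=manip.camera_info("wrist"); W=cloud(ci,d); save("w2.png",im); np.savez("w2.npz",im=im,W=W)
m=(np.hypot(W[...,0]-.522,W[...,1]+.002)<.035)&(W[...,2]>.085)&(W[...,2]<.1);P=W[m]
vu=np.argwhere(m); print(len(P),vu.min(0),vu.max(0),np.median(P[:,2]))
(c,r)=cv2.minEnclosingCircle(P[:,:2].astype(np.float32)); print("mouth",c,r,(P.min(0)+P.max(0))/2)
m=(np.hypot(W[...,0]-.522,W[...,1]+.002)<.045)&(W[...,2]>.0725)&(W[...,2]<.079)
print("flange",cv2.minAreaRect(W[m][:,:2].astype(np.float32)))
v,u=vu.mean(0).astype(int); print(u,v)
a=im[max(v-60,0):v+60,u-80:u+80]; save("w2c.png",cv2.resize(a,None,fx=5,fy=5,interpolation=cv2.INTER_CUBIC))
E
```

```text
[ 0.5235393  -0.12410062  0.17588667] [[-0.086  0.996 -0.002]
 [ 0.996  0.086  0.   ]
 [ 0.001 -0.002 -1.   ]] [-0.332 -0.096  1.938 -0.     1.301 -0.419] 0.14534055392452896 5.4333
707 [ 24 317] [ 62 351] 0.09248834542741625
mouth (0.5211788415908813, -0.00144879799336195) 0.015565352514386177 [ 0.52124765 -0.00098181  0.09004484]
flange ((0.5231735110282898, -0.004106044769287109), (0.08810115605592728, 0.0802420899271965), 11.15451717376709)
333 42
```

View pics/w2c.png

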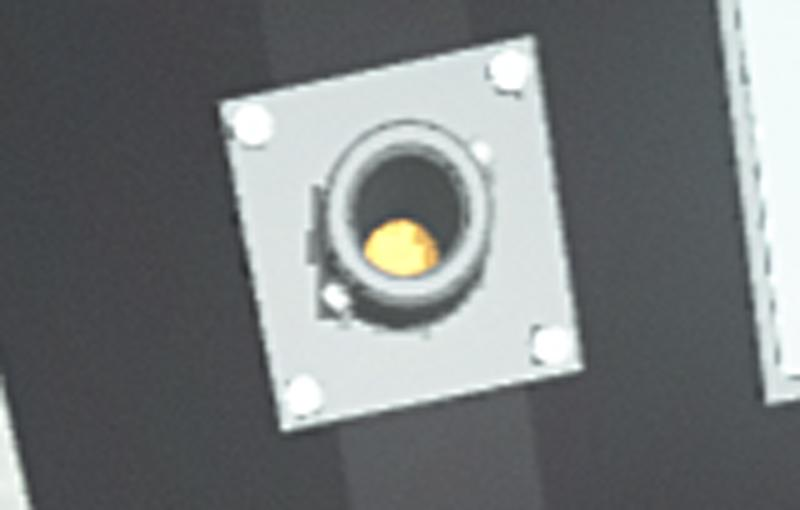

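The crop shows the holder mouth at about (409,210). Both pins are visible, at (480,155) and (337,295), so I can compute their direction from those.

```bash
python3 - <<'E'
from h import *
ci=manip.camera_info("wrist"); z=np.load("w2.npz"); W=z["W"]
C=-np.array(ci["R"]).T@ci["t"]
def ray(u,v,zz):
    r=np.array(ci["R"]).T@np.array([(u-ci["cx"])/ci["fx"],(v-ci["cy"])/ci["fy"],1]); return C+r*(zz-C[2])/r[2]
a=ray(253+96,31,.083);b=ray(253+67.4,59,.083)
print("pins",a,b,"mid",(a+b)/2,"dist",np.hypot(*(a-b)[:2]),"ang",np.degrees(np.arctan2(*(b-a)[1::-1])))
m=(np.hypot(W[...,0]-.522,W[...,1]+.002)<.035)&(abs(W[...,2]-.0925)<.0018);P=W[m]
h=cv2.convexHull(P[:,:2].astype(np.float32)); print(len(P),P.mean(0),cv2.minEnclosingCircle(h),(P.min(0)+P.max(0))/2)
print("rim px",ray(334.8,42,.092))
m=(np.hypot(W[...,0]-.522,W[...,1]+.002)<.034)&(abs(W[...,2]-.0745)<.0015)
mm=cv2.morphologyEx(m.astype(np.uint8),cv2.MORPH_OPEN,np.ones((3,3))); print("flange",cv2.minAreaRect(W[mm>0][:,:2].astype(np.float32)))
go(.522,-.0017,.14,None)
E
```

```text
pins [0.53230259 0.01009386 0.083     ] [ 0.5119823  -0.01184133  0.083     ] mid [ 0.52214244 -0.00087373  0.083     ] dist 0.029900953629872787 ang -132.8113586860255
575 [ 0.52111624 -0.00072995  0.0926161 ] ((0.5210609436035156, -0.0010255612432956696), 0.013183260336518288) [ 0.52124765 -0.00094741  0.09250754]
rim px [ 0.52195768 -0.00063952  0.092     ]
flange ((0.5212234258651733, -0.0008098408579826355), (0.049782879650592804, 0.05025346949696541), 15.915121078491211)
GO [0.8155 0.0596 0.2418] twist 0
```

```bash
python3 - <<'E'
from h import *
go(.5213,-.0009,.14,None)
E
```

```text
GO [0.8212 0.0554 0.2418] twist 0
```

Request:
step_arm --series "0 0.22 0.015 0 0;0 0.45 0.03 0 0;0 0.7 0.045 0 0;0 0.821 0.055 0.1 0;0 0.821 0.055 0.2 0;0 0.821 0.055 0.22 0;0 0.821 0.055 0.22 0;0 0.821 0.055 0.22 0"

```text
time: 6.15
eef_pos: [0.5219, -0.001, 0.1443]
tcp_rot: [-2.124, -2.315, 0.0]
force: [-0.7, -0.4, 0.7]
width: 0.144
grip_force: 11.9
```

```bash
python3 - <<'E'
from h import *
print(pose()[0]); go(.5213,-.0009,.0945,None)
E
```

```text
[ 0.52185541 -0.00103772  0.14434561]
GO [ 0.0013 -0.0035  0.3323] twist 0
```

Request:
step_arm --series "0 0 -0.003 0.06 0;0 0 -0.003 0.12 0;0 0 -0.003 0.16 0;0 0 -0.003 0.2 0;0 0 -0.003 0.2 0"

```text
time: 6.57
eef_pos: [0.5203, 0.0001, 0.1122]
tcp_rot: [-2.121, -2.314, 0.002]
force: [-0.0, 0.4, -0.1]
width: 0.141
grip_force: 12.0
```

Request:
step_arm --series "0 0 0 0.04 0;0 0 0 0.08 0;0 0 0 0.12 0;0 0 0 0.13 0;0 0 0 0.13 0"

```text
time: 6.98
eef_pos: [0.5207, 0.0002, 0.0937]
tcp_rot: [-2.121, -2.316, 0.002]
force: [-0.4, -0.7, -0.7]
width: 0.144
grip_force: 12.0
```

Request:
step_arm --series "35 0 0 0 0;35 0 0 0 0;35 0 0 0 0;35 0 0 0 0;35 0 0 0 0;35 0 0 0 0"

```text
time: 7.48
eef_pos: [0.5215, 0.0001, 0.0949]
tcp_rot: [2.122, 2.316, 0.0]
force: [-1.0, 0.1, -0.3]
width: 0.366
grip_force: 0.0
```

Request:
step_arm --series "35 0 0 -0.1 0;60 0 0 -0.3 0;60 0 0 -0.5 0;60 0 0 -0.5 0;60 0 0 -0.5 0"

```text
time: 7.9
eef_pos: [0.5229, -0.0001, 0.1724]
tcp_rot: [2.119, 2.313, 0.005]
force: [0.1, -0.9, -1.0]
width: 0.589
grip_force: 0.0
```

```bash
python3 - <<'E'
from h import *
for c in ["top","scene"]:
    im,d=manip.grab_frame(c); W=cloud(manip.camera_info(c),d)
    m=(np.hypot(W[...,0]-.522,W[...,1]+.001)<.016)&(W[...,2]>.096)&(W[...,2]<.13);P=W[m]
    print(c,len(P), (np.median(P,0),P.max(0),P.min(0)) if len(P) else 0)
    save("f_"+c+".png",im)
print(manip.observe()["joint_positions"].round(3),pose()[0])
go(.44,.3295,.2,47)
E
```

```text
top 0 0
scene 35 (array([ 0.52551156, -0.00261588,  0.10697195]), array([0.53097665, 0.00259735, 0.1107222 ]), array([ 0.5165035 , -0.00992407,  0.09680871]))
[-0.103 -0.131  1.982 -0.     1.291 -0.19 ] [5.20840534e-01 1.41187513e-04 1.68907027e-01]
GO [ 2.2345 -0.345  -0.2066] twist -0.1166
```

Request:
step_arm --series "60 0.25 -0.08 -0.1 0;60 0.5 -0.15 -0.2 0;60 0.75 -0.22 -0.2 0;60 1 -0.3 -0.2 0;60 1 -0.3 -0.2 0;60 1 -0.3 -0.2 0"

```text
time: 8.5
eef_pos: [0.4618, 0.1468, 0.1979]
tcp_rot: [-2.116, -2.32, 0.004]
force: [-0.2, -0.1, -0.3]
width: 0.63
grip_force: 0.0
```

Request:
step_arm --series "60 0.25 -0.1 0 0;60 0.5 -0.2 0 0;60 0.75 -0.3 0 0;60 1 -0.38 0 0;60 1 -0.38 0 0;60 1 -0.38 0 0"

```text
time: 9.0
eef_pos: [0.3931, 0.29, 0.1983]
tcp_rot: [2.119, 2.319, -0.004]
force: [1.2, 0.6, -1.0]
width: 0.632
grip_force: 0.0
```

Request:
step_arm --series "60 0.2 0 0 0.236;60 0.27 0 0 0.236;60 0.27 0 0 0.236;60 0.27 0 0 0.236;60 0.27 0 0 0.236;60 0.27 0 0 0.236;60 0.27 0 0 0.236;60 0.27 0 0 0.236;60 0.27 0 0 0.236;60 0.27 0 0 0.236;60 0.27 0 0 0.236;60 0.27 0 0 0.236"

```text
time: 10.0
eef_pos: [0.3914, 0.3279, 0.1987]
tcp_rot: [3.129, 0.26, -0.002]
force: [0.6, -0.5, -1.2]
width: 0.636
grip_force: 0.0
```

```bash
python3 - <<'E'
from h import *
p,M=pose(); s=manip.observe(); print(p,M.round(3),s["joint_positions"].round(3),s["time"])
im,d=manip.grab_frame("wrist"); ci=manip.camera_info("wrist"); W=cloud(ci,d); save("w3.png",im)
m=(np.hypot(W[...,0]-.44,W[...,1]-.33)<.035)&(abs(W[...,2]-.04)<.004);P=W[m]
vu=np.argwhere(m);print(len(P),vu.min(0),vu.max(0),P.mean(0),cv2.minEnclosingCircle(P[:,:2].astype(np.float32)),"rgb",im[m].mean(0))
(c,r)=cv2.minEnclosingCircle(P[:,:2].astype(np.float32))
go(*c,.1); go(*c,.015,-80)
E
```

```text
[0.39141391 0.32791442 0.19869311] [[ 0.986  0.165 -0.001]
 [ 0.165 -0.986 -0.002]
 [-0.001  0.001 -1.   ]] [ 5.930e-01 -1.780e-01  1.973e+00 -1.000e-03  1.348e+00  1.998e+00] 10.0
1135 [118 307] [156 344] [0.43873438 0.33208787 0.04057705] ((0.43858012557029724, 0.33192044496536255), 0.020191648975014687) rgb [209.7277533  217.79295154 216.00264317]
GO [0.3155 0.0241 0.6578] twist 0
GO [0.3162 0.0233 1.2244] twist -0.0018
```

View pics/w3.png

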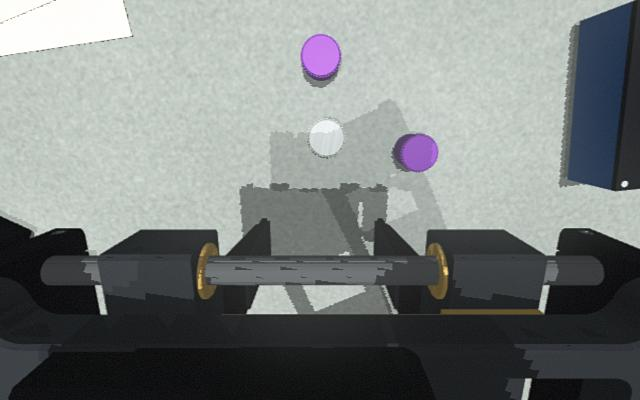

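The wrist picture shows the grey metal cap at (326,137), with the purple look-alikes at (320,57) and (417,153). The grey one is the target.

Request:
step_arm --series "60 0.1 0.01 0.2 0;60 0.2 0.02 0.45 0;60 0.316 0.024 0.65 0;60 0.316 0.024 0.65 0;60 0.316 0.024 0.65 0;60 0.316 0.024 0.65 0"

```text
time: 10.55
eef_pos: [0.4381, 0.3343, 0.103]
tcp_rot: [-3.129, -0.274, -0.001]
force: [-0.7, 0.5, 0.9]
width: 0.627
grip_force: 0.0
```

Request:
step_arm --series "60 0 0 0.2 0;60 0 0 0.4 0;60 0 0 0.5 0;60 0 0 0.57 0;60 0 0 0.57 0;60 0 0 0.57 0"

```text
time: 11.05
eef_pos: [0.4382, 0.3357, 0.0185]
tcp_rot: [-3.128, -0.276, -0.004]
force: [-0.0, -0.7, -1.1]
width: 0.634
grip_force: 0.0
```

Request:
step_arm --series "0 0 0 0 0;0 0 0 0 0;0 0 0 0 0;0 0 0 0 0;0 0 0 0 0;0 0 0 0 0;0 0 0 0 0;0 0 0 0 0" --grip_force 30

```text
time: 11.72
eef_pos: [0.438, 0.3354, 0.0178]
tcp_rot: [-3.129, -0.276, -0.002]
force: [0.1, -2.0, 5.8]
width: 0.399
grip_force: 30.0
```

```bash
python3 - <<'E'
from h import *
p,M=pose(); s=manip.observe(); print(p,M.round(3),s["width"]*.095)
E
```

```text
[0.43801596 0.3354301  0.01780339] [[ 0.985  0.175  0.001]
 [ 0.175 -0.985  0.   ]
 [ 0.001 -0.    -1.   ]] 0.03785919070445296
```

Request:
step_arm --series "0 0 0 -0.1 0;0 0 0 -0.3 0;0 0 0 -0.55 0;0 0 0 -0.8 0;0 0 0 -1 0;0 0 0 -1 0" --grip_force 40

```text
time: 12.22
eef_pos: [0.4407, 0.3376, 0.1747]
tcp_rot: [-3.123, -0.275, -0.018]
force: [1.3, 0.7, 0.2]
width: 0.397
grip_force: 40.0
```

Request:
step_arm --series "0 0.02 0.2 0 0;0 0.04 0.4 0 0;0 0.06 0.6 0 0;0 0.08 0.8 0 0;0 0.08 1 0 0;0 0.08 1 0 0"

```text
time: 12.72
eef_pos: [0.4752, 0.1857, 0.1651]
tcp_rot: [3.128, 0.268, -0.003]
force: [0.5, 0.2, -1.4]
width: 0.398
grip_force: 40.0
```

Request:
step_arm --series "0 0.02 0.2 0 0;0 0.04 0.4 0 0;0 0.06 0.6 0 0;0 0.07 0.8 0 0;0 0.07 1 0 0;0 0.07 1 0 0;0 0.07 1 0 0"

```text
time: 13.3
eef_pos: [0.5114, 0.043, 0.1655]
tcp_rot: [-3.129, -0.271, 0.003]
force: [0.3, 0.8, -1.6]
width: 0.401
grip_force: 40.0
```

```bash
python3 - <<'E'
from h import *
p,M=pose(); s=manip.observe(); print(p,M.round(3),s["width"]*.095,s["joint_positions"].round(3))
for c in ["scene","top"]:
    im,d=manip.grab_frame(c); ci=manip.camera_info(c); W=cloud(ci,d)
    q=np.array(ci["R"])@p+ci["t"]; u=int(q[0]/q[2]*ci["fx"]+ci["cx"]); v=int(q[1]/q[2]*ci["fy"]+ci["cy"])
    if c=="scene": save("c1.png",cv2.resize(im[max(v-45,0):v+45,u-60:u+60],None,fx=5,fy=5,interpolation=cv2.INTER_CUBIC))
    m=(np.hypot(W[...,0]-p[0],W[...,1]-p[1])<.035)&(W[...,2]>p[2]-.03)&(W[...,2]<p[2]+.03);P=W[m]; print(c,len(P),np.min(P,0) if len(P) else 0)
    if c=="scene": Q=P[(np.abs((P-p)@M[:,1])<.022)]; print(len(Q),np.percentile(Q[:,2]-p[2],[0,5,50,95]))
go(.5213,-.0005,.125,None)
E
```

```text
[0.5113557  0.04299944 0.16545013] [[ 0.985  0.172 -0.002]
 [ 0.172 -0.985  0.001]
 [-0.002 -0.001 -1.   ]] 0.03813257983157013 [-2.100e-02 -1.450e-01  2.001e+00  1.000e-03  1.287e+00  1.377e+00]
scene 372 [0.49173616 0.0134478  0.14654634]
340 [-0.01890379 -0.01382822  0.01947056  0.02376657]
top 0 0
GO [0.014  0.3066 0.2715] twist 0
```

View pics/c1.png

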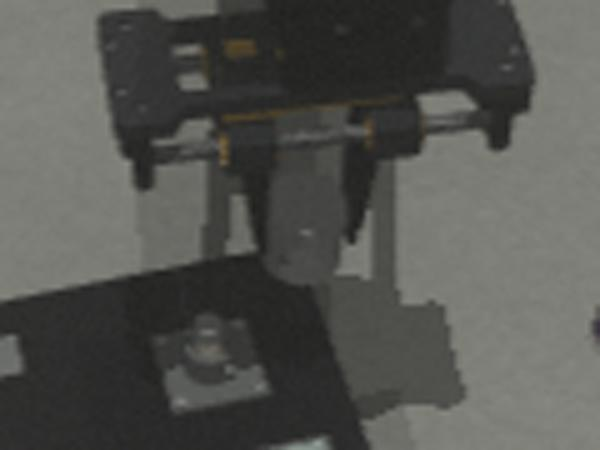

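The picture shows the cap held upright between the fingers, with its rim about 18 mm below the TCP. The fuse stands in the holder at about (207,340).

Request:
step_arm --series "0 0.005 0.1 0 0;0 0.01 0.2 0 0;0 0.014 0.307 0.05 0;0 0.014 0.307 0.15 0;0 0.014 0.307 0.25 0;0 0.014 0.307 0.27 0;0 0.014 0.307 0.27 0;0 0.014 0.307 0.27 0"

```text
time: 14.07
eef_pos: [0.5219, -0.0004, 0.1264]
tcp_rot: [-3.129, -0.278, -0.0]
force: [-1.1, 0.7, -0.9]
width: 0.402
grip_force: 40.0
```

```bash
python3 - <<'E'
from h import *
p,M=pose(); print(p,M[:,2]); go(.5213,-.0006,.102,None)
E
```

```text
[ 5.21934182e-01 -3.69452625e-04  1.26382954e-01] [ 2.33001104e-05  1.67748740e-04 -9.99999986e-01]
GO [-0.0044  0.0008  0.1626] twist 0
```

Request:
step_arm --series "0 -0.004 0 0.04 0;0 -0.004 0 0.08 0;0 -0.004 0 0.1 0;0 -0.004 0 0.1 0;0 -0.004 0 0.1 0"

```text
time: 14.48
eef_pos: [0.5211, -0.0014, 0.1109]
tcp_rot: [-3.129, -0.275, 0.001]
force: [-0.1, 0.1, -1.3]
width: 0.399
grip_force: 40.0
```

Request:
step_arm --series "0 0 0 0.02 0;0 0 0 0.04 0;0 0 0 0.05 0;0 0 0 0.05 0"

```text
time: 14.82
eef_pos: [0.521, -0.0014, 0.1031]
tcp_rot: [-3.129, -0.275, 0.001]
force: [-0.7, -0.4, -0.5]
width: 0.401
grip_force: 40.0
```

Request:
step_arm --series "0 0 0 0.01 0;0 0 0 0.02 0;0 0 0 0.02 0;0 0 0 0.02 0"

```text
time: 15.15
eef_pos: [0.5217, -0.0014, 0.1013]
tcp_rot: [3.129, 0.275, 0.001]
force: [-1.3, 0.7, 3.2]
width: 0.4
grip_force: 40.0
```

Request:
step_arm --series "0 0 0 0.007 0;0 0 0 0.013 0;0 0 0 0.013 0"

```text
time: 15.4
eef_pos: [0.5222, -0.0014, 0.1008]
tcp_rot: [3.129, 0.275, 0.003]
force: [-4.2, 1.1, 8.6]
width: 0.396
grip_force: 40.0
```

Request:
step_arm --series "0 0 0 0 -0.014;0 0 0 0 -0.028;0 0 0 0 -0.042;0 0 0 0 -0.056;0 0 0 0 -0.07;0 0 0 0 -0.083"

```text
time: 15.9
eef_pos: [0.5226, -0.001, 0.1007]
tcp_rot: [2.951, 1.078, 0.005]
force: [-2.8, 1.0, 9.4]
width: 0.4
grip_force: 40.0
```

```bash
cat > st.py <<'E'
from h import *
p,M=pose(); s=manip.observe(); print(p.round(4),"yaw",np.degrees(np.arctan2(M[1,1],M[0,1])).round(1),"F",s["force"].round(1),"Mo",s["moment"].round(2),"tilt",M[:2,2].round(3),s["joint_positions"].round(2)[-1])
E
python3 st.py
```

```text
[ 0.5226 -0.001   0.1007] yaw -49.9 F [-2.8  1.   9.4] Mo [ 0.18  0.27 -0.16] tilt [0.003 0.001] 0.76
```

Friction holds and the cap turns with the gripper, so I'll continue.

Request:
step_arm --series "0 0 0 0 -0.014;0 0 0 0 -0.028;0 0 0 0 -0.042;0 0 0 0 -0.056;0 0 0 0 -0.07;0 0 0 0 -0.083"

```text
time: 16.4
eef_pos: [0.5228, -0.0012, 0.1009]
tcp_rot: [2.571, 1.802, 0.005]
force: [-1.1, 0.3, 8.9]
width: 0.401
grip_force: 40.0
```

```bash
python3 st.py
```

```text
[ 0.5228 -0.0012  0.1009] yaw -20.0 F [-1.1  0.3  8.9] Mo [ 0.15  0.3  -0.11] tilt [0.003 0.   ] 0.24
```

Request:
step_arm --series "0 0 0 0 -0.014;0 0 0 0 -0.028;0 0 0 0 -0.042;0 0 0 0 -0.056;0 0 0 0 -0.07;0 0 0 0 -0.083"

```text
time: 16.9
eef_pos: [0.5219, -0.0006, 0.1008]
tcp_rot: [-2.021, -2.405, -0.003]
force: [-4.0, 3.8, 9.8]
width: 0.4
grip_force: 40.0
```

```bash
python3 st.py
```

```text
[ 0.5219 -0.0006  0.1008] yaw 9.9 F [-4.   3.8  9.8] Mo [ 0.7   0.9  -0.19] tilt [0.001 0.002] -0.28
```

Request:
step_arm --series "0 0 0 0 -0.014;0 0 0 0 -0.028;0 0 0 0 -0.042;0 0 0 0 -0.056;0 0 0 0 -0.07;0 0 0 0 -0.083"

```text
time: 17.4
eef_pos: [0.5222, -0.001, 0.1002]
tcp_rot: [1.331, 2.844, 0.002]
force: [-1.7, 1.6, 1.9]
width: 0.404
grip_force: 40.0
```

```bash
python3 st.py
```

```text
[ 0.5222 -0.001   0.1002] yaw 39.8 F [-1.7  1.6  1.9] Mo [0.25 0.18 0.09] tilt [0.002 0.001] -0.8
```

The downward force fell from 9.8 N to 1.9 N, so the keyways seem to be dropping in. I'll stop turning and push down gently.

Request:
step_arm --series "0 0 0 0.01 0;0 0 0 0.02 0;0 0 0 0.02 0;0 0 0 0.02 0"

```text
time: 17.73
eef_pos: [0.5234, -0.0005, 0.0963]
tcp_rot: [1.337, 2.838, 0.007]
force: [7.2, 5.1, -2.0]
width: 0.4
grip_force: 40.0
```

```bash
python3 st.py
```

```text
[ 5.234e-01 -5.000e-04  9.630e-02] yaw 39.6 F [ 7.2  5.1 -2. ] Mo [ 0.89 -1.36  0.2 ] tilt [0.006 0.002] -0.8
```

Request:
step_arm --series "0 0 0 0.01 0;0 0 0 0.02 0;0 0 0 0.025 0;0 0 0 0.025 0;0 0 0 0.025 0"

```text
time: 18.15
eef_pos: [0.524, -0.0009, 0.0953]
tcp_rot: [1.336, 2.838, 0.005]
force: [0.1, 3.3, 11.7]
width: 0.401
grip_force: 40.0
```

```bash
python3 st.py
```

```text
[ 0.524  -0.0009  0.0953] yaw 39.6 F [ 0.1  3.3 11.7] Mo [ 0.66 -0.06  0.19] tilt [0.006 0.001] -0.8
```

Request:
step_arm --series "0 0 0 0.005 -0.006;0 0 0 0.012 -0.011;0 0 0 0.02 -0.011;0 0 0 0.02 -0.011;0 0 0 0.02 -0.011"

```text
time: 18.57
eef_pos: [0.524, -0.0009, 0.0928]
tcp_rot: [1.237, 2.882, 0.005]
force: [-2.0, 3.0, 15.7]
width: 0.399
grip_force: 40.0
```

```bash
python3 st.py
```

```text
[ 0.524  -0.0009  0.0928] yaw 43.5 F [-2.   3.  15.7] Mo [0.72 0.23 0.13] tilt [0.006 0.001] -0.87
```

Request:
step_arm --series "0 0 0 0.01 0;0 0 0 0.02 0;0 0 0 0.025 0;0 0 0 0.025 0;0 0 0 0.025 0" --grip_force 50

```text
time: 18.98
eef_pos: [0.5239, -0.0007, 0.0918]
tcp_rot: [1.238, 2.884, 0.005]
force: [-10.7, 4.7, 30.7]
width: 0.401
grip_force: 50.0
```

```bash
python3 st.py
```

```text
[ 0.5239 -0.0007  0.0918] yaw 43.5 F [-10.7   4.7  30.7] Mo [0.86 1.81 0.12] tilt [0.004 0.001] -0.87
```

```bash
python3 - <<'E'
from h import *
p,M=pose()
im,d=manip.grab_frame("scene"); ci=manip.camera_info("scene"); W=cloud(ci,d)
q=np.array(ci["R"])@p+ci["t"]; u=int(q[0]/q[2]*ci["fx"]+ci["cx"]); v=int(q[1]/q[2]*ci["fy"]+ci["cy"])
for r in range(v-26,v+22,2): print(r,[tuple(np.round(W[r,k],3)) for k in (u-3,u,u+3)],im[r,u])
save("c2.png",cv2.resize(im[max(v-45,0):v+45,u-60:u+60],None,fx=6,fy=6,interpolation=cv2.INTER_CUBIC))
E
```

```text
153 [(np.float64(0.552), np.float64(-0.008), np.float64(0.222)), (np.float64(0.542), np.float64(-0.002), np.float64(0.211)), (np.float64(0.544), np.float64(0.005), np.float64(0.214))] [39 39 37]
155 [(np.float64(0.555), np.float64(-0.008), np.float64(0.219)), (np.float64(0.55), np.float64(-0.002), np.float64(0.214)), (np.float64(0.549), np.float64(0.005), np.float64(0.213))] [39 39 35]
157 [(np.float64(0.553), np.float64(-0.008), np.float64(0.21)), (np.float64(0.556), np.float64(-0.002), np.float64(0.213)), (np.float64(0.55), np.float64(0.005), np.float64(0.207))] [49 51 50]
159 [(np.float64(0.555), np.float64(-0.008), np.float64(0.205)), (np.float64(0.561), np.float64(-0.002), np.float64(0.212)), (np.float64(0.562), np.float64(0.005), np.float64(0.213))] [45 44 43]
161 [(np.float64(0.505), np.float64(-0.01), np.float64(0.14)), (np.float64(0.563), np.float64(-0.002), np.float64(0.208)), (np.float64(0.566), np.float64(0.005), np.float64(0.211))] [45 46 45]
163 [(np.float64(0.507), np.float64(-0.01), np.float64(0.135)), (np.float64(0.557), np.float64(-0.002), np.float64(0.194)), (np.fl
[... 2856 characters left out ...]
(0.549), np.float64(-0.002), np.float64(0.068)), (np.float64(0.55), np.float64(0.006), np.float64(0.069))] [37 38 37]
195 [(np.float64(0.557), np.float64(-0.009), np.float64(0.069)), (np.float64(0.556), np.float64(-0.002), np.float64(0.068)), (np.float64(0.557), np.float64(0.006), np.float64(0.071))] [41 41 39]
197 [(np.float64(0.562), np.float64(-0.009), np.float64(0.068)), (np.float64(0.562), np.float64(-0.001), np.float64(0.069)), (np.float64(0.561), np.float64(0.006), np.float64(0.068))] [41 41 41]
199 [(np.float64(0.569), np.float64(-0.009), np.float64(0.07)), (np.float64(0.571), np.float64(-0.001), np.float64(0.072)), (np.float64(0.57), np.float64(0.006), np.float64(0.072))] [41 42 41]
```

View pics/c2.png

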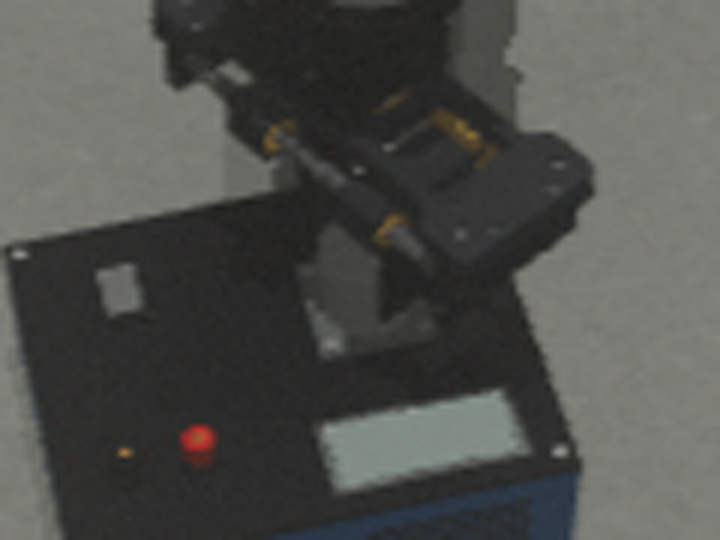

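The picture and depth show the skirt down on the flange, with the head top at z of about 0.114, which is fully home. I'll let it settle and hand in.

Request:
step_arm --series "0 0 0 0 0;0 0 0 0 0;0 0 0 0 0;0 0 0 0 0"

```text
time: 19.37
eef_pos: [0.524, -0.0007, 0.0919]
tcp_rot: [1.237, 2.884, 0.005]
force: [-10.0, 5.6, 29.6]
width: 0.397
grip_force: 50.0
```

```bash
python3 st.py; python3 -c "
from station import manip; print(manip.close_job())"
```

```text
[ 0.524  -0.0007  0.0919] yaw 43.5 F [-10.    5.6  29.6] Mo [0.85 1.75 0.11] tilt [0.005 0.001] -0.87
the job is handed in; nothing more can be done
None
```

The job is handed in, with no verdict returned: the large fuse is upright in the holder's well, and the cap is keyed over the pins, measures fully home (head top at about 0.114 m), and is still gripped and held down with about 30 N.

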